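Blow off a glass cell and hold it in the inspection beam

TASK

Take the tall glass cell out of the rack, gripping it only by its two narrow frosted sides and never touching its clear faces. Dip its lower end about 20 mm below the rim of the air cup for about a second to blow the dust off, without hitting the cup; then bring it into the middle of the gap between the light barrel and the lens barrel and keep holding it there, upright and still, its lower half centred in the light path and its clear faces square to the light. Finish while still holding it; it must not touch the station, and nothing else on the bench may be disturbed.

Things in the scene. Friction and masses are not known exactly. Their poses are not given: they have to be found in the camera images.
- cell: tall open-topped glass cell, 80 mm tall, 30 mm along own x, 18 mm along own y, z up, 50 g. Broad faces (y = +9, -9 mm) clear glass; narrow sides (x = +15, -15 mm) flat, whitish frosted: grip across these, along x. Origin: centre of its underside. Stands in a rack pocket, axes parallel to the rack's, underside 10 mm above the table, 1 mm play each side, top 60 mm free; lift 20 mm to clear
- cell_window (a point): the point on the tall cell's own axis, 24 mm above its underside, that belongs in the middle of the beam; axes as the cell's
- cell_foot (a point): centre of the tall cell's underside; axes as the cell's
- rack: fixed black plastic block, 60 mm (own x) by 180 mm (own y), 30 mm high, with three pockets 20 mm deep in a row along y at -60, 0, +60 mm; the tall cell stands in any one of them, a short cell in each other one. Origin: centre of its underside on the table. It stands left or right of the robot's centre line, the air cup on the other side
- air_cup: the air cup: fixed round open-topped aluminium cup with a dark foot 112 mm across, 94 mm across outside, 87 mm inside, rim 70 mm above the table, inner floor 8 mm above it; ring of small brass air nozzles inside under the rim, grey hose at its foot on its own -x side (towards the robot). Origin: centre of its underside
- cup_mouth (a point): centre of the air cup's mouth, level with the rim, 70 mm above the table
- station: optical inspection station, fixed: dark base plate 70 mm (own x) by 460 mm (own y), 12 mm thick; two barrels in line along own y, axis 80 mm above the table: light barrel (bright white front) at -y, lens barrel (dark front, camera behind) at +y. Fronts 140 mm apart, barrels up to 49 mm thick, tops 105 mm above the table, free space between. Origin: on the table under mid-gap
- beam (a point): middle of the light path, half-way between the two barrel fronts, 80 mm above the table; axes as the station's: y along the light, z up
- short_a: a bystander: a short glass cell, 30 x 18 mm and 48 mm tall, made like the tall one (own x across its frosted sides, own y across its clear faces), standing in another pocket of the rack, its top 28 mm above the rack; origin: centre of its underside
- short_b: a bystander: a short glass cell, 30 x 18 mm and 48 mm tall, made like the tall one (own x across its frosted sides, own y across its clear faces), standing in another pocket of the rack, its top 28 mm above the rack; origin: centre of its underside
- tube_a: a bystander: a bright steel tube, 20 mm across, 65 mm tall, standing on end on the table between the rack and the cup; origin: centre of its lower end
- tube_b: a bystander: a bright steel tube, 20 mm across, 65 mm tall, standing on end on the table between the rack and the cup; origin: centre of its lower end
- blower: a bystander: a pear-shaped black rubber dust blower, 56 mm across, 105 mm tall, standing on the table beyond the left of the rack and cup; origin: centre of its underside
- jar: a bystander: an amber glass jar with a white lid, 52 mm across, 60 mm tall, standing on the table beyond the right of the rack and cup; origin: centre of its underside
- driver: a bystander: a screwdriver 150 mm long lying on the table to the right of the station, about along x; origin: at table height under its middle

How it is judged:
By the outcome, as a careful person would: the job done as asked, in the order asked, and still so for the second after the job is handed in, while the arm keeps its last pose, push and grip.
It also fails if it takes over 48 s, if anything falls off the work surface, if the arm or the gripper's body presses on something with over 40 N, if the wrist force passes 120 N, or if a joint passes its speed limit or range.

ROBOT

A 6-joint arm with a two-finger parallel gripper is mounted at the origin on the work surface. World frame = base frame: x ahead of the robot, y to its left, z up, the work surface at z = 0. Lengths are in m, angles in rad, forces in N, time in s.
With the tool pointing down it reaches from about 0.3 to 0.825 m from the base axis. Payload 5.4 kg.
Tool frame: the origin (TCP) lies at the very end of the fingers, on their centre line; the grasp point (between the pads) lies 19 mm behind it; z points along the fingers, y is the line along which they close (so a half turn about z gives the same grasp; the last joint's range is limited). The gripper opens to 92 mm and grips with 3 to 60 N. Pads are 20 mm wide; open, the fingers measure 128 mm over their backs; the gripper's body (75 mm by 189 mm) begins 69 mm behind the grasp point.
Start: joints at [-1.551, 0.158, 1.597, -0, 1.386, -0.21], TCP at [0.131, -0.56, 0.215] pointing down, gripper open.
Joint ranges: [-2.91, 2.91], [-0.94, 2.29], [0.18, 2.7], [-1.29, 4.43], [0.17, 2.64], [-3, 3]. Speed limits (rad/s): [2.57, 2.57, 3.14, 3.14, 3.14, 3.14].

INTERFACE

Orientations are given as a rotation vector (axis times angle).
In Python, from workcell import bot gives the robot as it stands. Calls block until the motion is done:
- bot.goto(position, orientation): joint-space move of the TCP to a pose.
- bot.line_to(position, rot=None, max_speed=0.15): straight line of the TCP; rot=None keeps the orientation; max_speed is the mean speed in m/s.
- bot.set_joints(angles): joint-space move.
- bot.set_gripper(opening, newtons=None): opening from 0.0 (shut) to 1.0 (fully open); newtons is the grip in N (None keeps the last); returns when the fingers have stopped.
- bot.hold(seconds).
- bot.inverse_kinematics(position, orientation): joint angles nearest the present ones, or None.
- bot.read_camera(name): name is "side" or "top" or "wrist"; returns a dict with "pixels" (420x560x3 uint8, blue, green, red), "fx", "fy", "cx", "cy" (pixels), "R" (3x3) and "t" (3): a world point X has camera coordinates R X + t. Camera axes: x right, y down, z forward; pixel columns grow to the right and rows downward; lengths in m; the calibration is good to about 2 mm. A picture is of the moment at which its call begins. There is no depth.
A pose or a line that the arm cannot do raises bot.MotionError and nothing moves.
- bot.job_done(): hands the job in; it is judged then, once.
Readings, each from a call of its own:
- bot.current_clock(): time.
- bot.current_joints(): joint angles.
- bot.current_joint_vel(): joint speeds.
- bot.current_effort(): joint torques, N m.
- bot.current_ee_pos(): TCP position.
- bot.current_tool_rot(): TCP orientation.
- bot.current_contact_force(): force on the tool from outside, world axes, zero at the start.
- bot.current_ft_torque(): the same for the moment, N m.
- bot.current_opening(): opening from 0.0 (shut) to 1.0 (fully open).
- bot.current_grip_force(): force on a finger pad.
Only numpy, scipy, OpenCV 4.12 (cv2) and the standard library are available. Lean on these libraries where they do the work, as an engineer would, in place of code of your own. Each camera call takes 0.05 s, during which the arm holds its last target. There are 200 camera calls.

## Working session

There is one attempt and no reset: what is moved stays moved. The work goes in short steps, each a Python script; the robot and the scene stay as the last script left them, time stands still between calls to the robot, and variables do not carry over. Pictures are saved under pics/ and viewed, at most 10 in all, crops included, and the job is handed in when it is done.

```bash
mkdir -p pics; ls; python3 - <<'E'
from workcell import bot
import cv2,numpy as np
for n in ["top","side"]:
    c=bot.read_camera(n); cv2.imwrite(f"pics/{n}0.png",c["pixels"])
    print(n,c["fx"],c["cx"],c["cy"],np.round(c["R"],4).tolist(),np.round(c["t"],4).tolist(), "cam at",-np.array(c["R"]).T@c["t"])
print(bot.current_clock(),bot.current_tool_rot())
E
```

```text
pics
top 385.105151360506 277.1698112300521 206.70577172057577 [[0.0211, -0.9997, 0.0144], [-0.9988, -0.0218, -0.0432], [0.0435, -0.0134, -0.999]] [-0.0194, 0.5356, 1.1253] cam at [0.48635105 0.00741895 1.14753735]
side 482.9005044755289 282.0537716556817 207.09536304517277 [[-0.7576, -0.6527, -0.007], [-0.4635, 0.5455, -0.6983], [0.4596, -0.5258, -0.7158]] [0.4249, 0.2977, 1.138] cam at [-0.06306397  0.7133119   1.02540598]
0.1 [-3.11929234e+00 -3.60063541e-01 -2.36727976e-04]
```

View pics/top0.png

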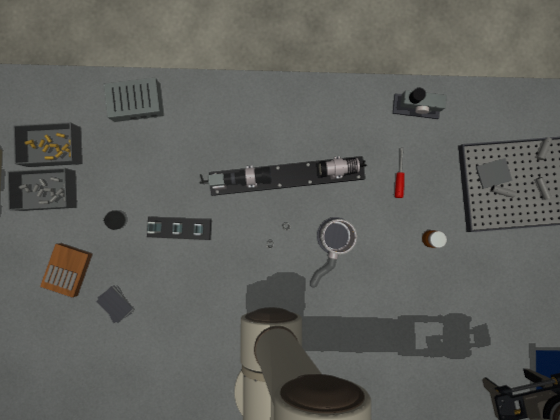

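View pics/side0.png

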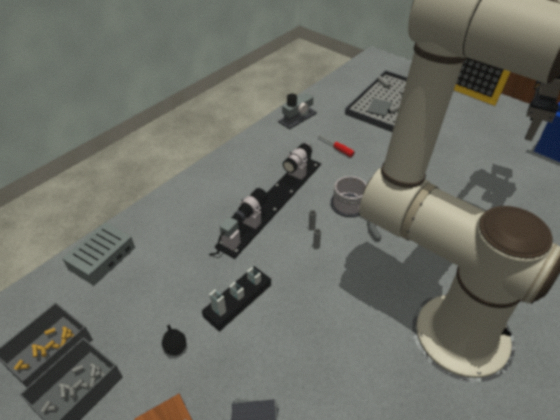

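Top view: rack at about (180,228), with the tall cell probably at its left end (153,228). Cup at (338,237), station mid-gap at about (288,176), tubes at (285,226) and (270,243). The side view supports the left-end cell being the tall one (217,300). Next I'll take wrist views over each fixture.

```bash
cat > h.py <<'E'
from workcell import bot
import cv2,numpy as np
from scipy.spatial.transform import Rotation as Ro
def down(yaw):  # tool y (closing) at yaw from world x, z down
    y=np.array([np.cos(yaw),np.sin(yaw),0]);z=np.array([0,0,-1.])
    return Ro.from_matrix(np.c_[np.cross(y,z),y,z]).as_rotvec()
def ray(c,u,v,z):
    R=np.array(c["R"]);C=-R.T@c["t"]
    d=R.T@np.array([(u-c["cx"])/c["fx"],(v-c["cy"])/c["fy"],1])
    return C+d*(z-C[2])/d[2]
def proj(c,X):
    p=np.asarray(X)@np.array(c["R"]).T+c["t"]
    return np.c_[c["fx"]*p[:,0]/p[:,2]+c["cx"],c["fy"]*p[:,1]/p[:,2]+c["cy"]]
E
python3 - <<'E'
from h import *
import pickle
c=bot.read_camera("top")
rack=ray(c,180,228,.03);cup=ray(c,338,237,.07);st=ray(c,288,176,.012)
print(rack,cup,st,[ray(c,*p,.065) for p in [(285,226),(270,243)]])
D={}
for n,p in [("cup",cup),("st",st),("rack",rack)]:
    bot.goto([p[0]-.08,p[1],.36],down(0))
    w=bot.read_camera("wrist"); D[n]=w
    cv2.imwrite(f"pics/w_{n}.png",w["pixels"])
    print(n,bot.current_clock(),"cam",-np.array(w["R"]).T@w["t"],"fwd",w["R"][2],w["fx"],bot.current_joints().round(2) if hasattr(bot.current_joints(),'round') else bot.current_joints())
pickle.dump(D,open("w.pkl","wb"))
E
```

```text
[0.46742056 0.27163178 0.03      ] [ 0.45220736 -0.17903239  0.07      ] [ 0.62759525 -0.03801259  0.012     ] [array([ 0.47978531, -0.03027581,  0.065     ]), array([0.43133858, 0.01079354, 0.065     ])]
cup 1.925 cam [ 0.37243065 -0.09925606  0.52908297] fwd [-7.77535906e-04 -2.85383896e-01 -9.58412973e-01] 338.29826310997083 [-0.74 -0.33  1.77 -0.    1.7  -0.74]
st 2.875 cam [0.54752161 0.04152902 0.52947342] fwd [-3.90042565e-04 -2.86373857e-01 -9.58117875e-01] 338.29826310997083 [-0.29  0.04  1.45 -0.    1.66 -0.29]
rack 4.2333 cam [0.38831722 0.35133901 0.52950112] fwd [ 2.58942859e-04 -2.86097799e-01 -9.58200387e-01] 338.29826310997083 [ 0.35 -0.17  1.64 -0.    1.67  0.35]
```

```bash
python3 - <<'E'
import cv2,numpy as np
a=[cv2.imread(f"pics/w_{n}.png") for n in ("rack","cup")]
print(a[0].shape)
cv2.imwrite("pics/m1.png",np.hstack([x[:, 80:480] for x in a]))
E
```

```text
(420, 560, 3)
```

View pics/w_rack.png

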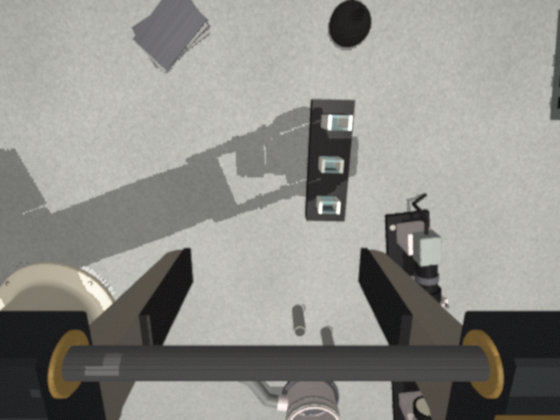

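View pics/w_cup.png

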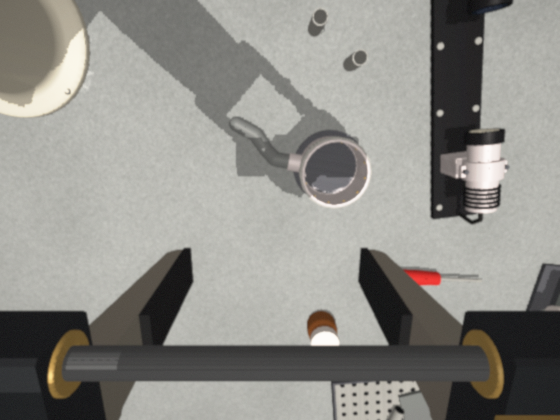

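View pics/w_st.png

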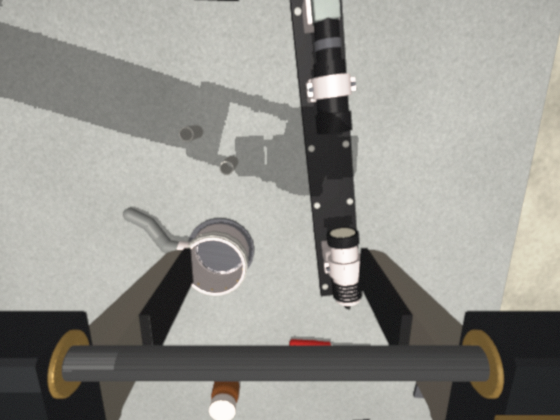

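Wrist views (image right = +x, up = +y): the tall cell is at the top (+y) of the rack at (340,122), with the short ones at (331,165) and (328,206). Cup mouth is at (335,171). In the station view, the lens front is at (334,128) and the bright light front at (343,233). I'll take closer views with opposite yaws so the mount error cancels.

```bash
python3 - <<'E'
from h import *
import pickle
D={}
V=[("r0",[.467,.265],0),("r1",[.467,.285],np.pi),("s1",[.63,-.01],np.pi-.3),("s0",[.63,-.07],0)]
for n,p,y in V:
    try: bot.goto([*p,.25],down(y))
    except bot.MotionError as e: print(n,e); continue
    bot.hold(.1)
    w=bot.read_camera("wrist"); D[n]=w; cv2.imwrite(f"pics/{n}.png",w["pixels"]); print(n,bot.current_clock(),bot.current_joints()[5])
pickle.dump(D,open("w2.pkl","wb"))
top=np.hstack([cv2.resize(D[n]["pixels"],(400,300)) for n in D])
im=[cv2.resize(D[n]["pixels"],(400,300)) for n in D]
cv2.imwrite("pics/m2.png",np.vstack([np.hstack(im[:2]),np.hstack(im[2:4])]))
E
```

```text
r0 4.9833 0.2910248794111238
r1 7.7583 -2.814454370834914
s1 the arm cannot take that pose within its joint ranges
s0 10.0583 -0.3011242720963171Traceback (most recent call last):
  File "<stdin>", line 13, in <module>
    return _nx.concatenate(arrs, 0, dtype=dtype, casting=casting)
           ~~~~~~~~~~~~~~~^^^^^^^^^^^^^^^^^^^^^^^^^^^^^^^^^^^^^^^
ValueError: all the input array dimensions except for the concatenation axis must match exactly, but along dimension 1, the array at index 0 has size 800 and the array at index 1 has size 400
```

```bash
python3 - <<'E'
from h import *
import pickle
D=pickle.load(open("w2.pkl","rb"))if __import__("os").path.exists("w2.pkl") else {}
bot.goto([.63,-.01,.25],down(np.pi)); bot.hold(.1)
w=bot.read_camera("wrist"); D["s1"]=w; cv2.imwrite("pics/s1.png",w["pixels"]); print(bot.current_clock(),list(D))
pickle.dump(D,open("w2.pkl","wb"))
im=[cv2.resize(cv2.imread(f"pics/{n}.png"),(400,300),interpolation=cv2.INTER_AREA) for n in ("r0","r1","s0","s1")]
cv2.imwrite("pics/m2.png",np.vstack([np.hstack(im[:2]),np.hstack(im[2:4])]))
E
```

```text
12.9333 ['r0', 'r1', 's0', 's1']
```

View pics/m2.png

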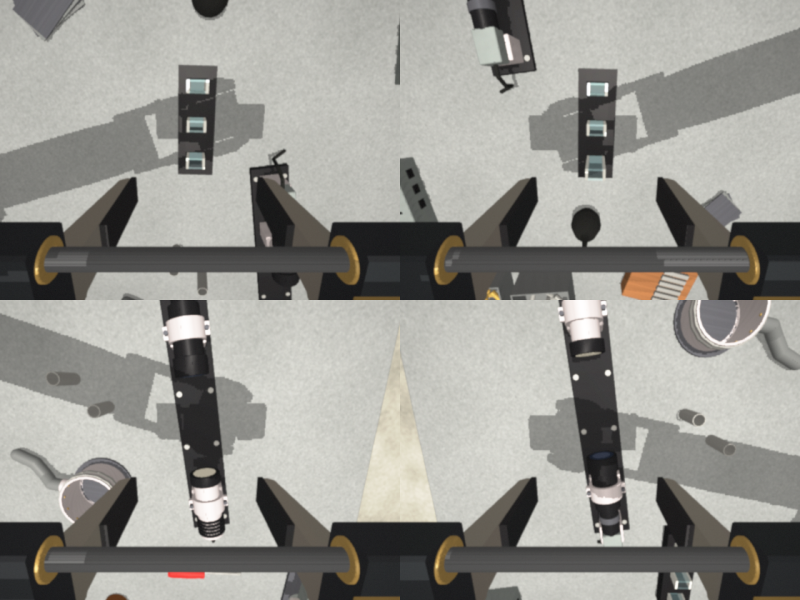

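Rack and station are clear in all four views (montage at 0.71 scale). The plate bolts around mid-gap are at about (180,394), (210,390), (187,447) and (216,442) in s0. Next I'll fit the rack silhouette, bolts and cup ellipse numerically, and make enlarged overlays to check.

```bash
cat > fit.py <<'E'
from h import *
import pickle
from scipy.optimize import minimize
D=pickle.load(open("w2.pkl","rb")); D1=pickle.load(open("w.pkl","rb"))
def place(p,L):
    c,s=np.cos(p[2]),np.sin(p[2]); L=np.atleast_2d(L)
    return np.c_[p[0]+c*L[:,0]-s*L[:,1],p[1]+s*L[:,0]+c*L[:,1],L[:,2]]
box=lambda a,b,z0,z1:np.array([[i*a/2,j*b/2,z] for i in(-1,1) for j in(-1,1) for z in(z0,z1)])
S=8
def hull(c,p,B):
    h=cv2.convexHull(proj(c,place(p,B)).astype(np.float32))[:,0]
    m=np.zeros((420,560),np.uint8)
    return h
def mask(c,h):
    m=np.zeros((420*3,560*3),np.uint8)
    cv2.fillConvexPoly(m,np.round((h*3+1)*16).astype(np.int32),255,shift=4); return cv2.resize(m,(560,420),interpolation=cv2.INTER_AREA)
RB=box(.06,.18,0,.03); obs={}
for n in("r0","r1"):
    g=cv2.cvtColor(D[n]["pixels"],cv2.COLOR_BGR2GRAY)
    m=np.zeros_like(g); roi=np.s_[80:262,235:320]; m[roi]=(g[roi]<85)*255
    k,l,st,_=cv2.connectedComponentsWithStats(m); i=1+st[1:,4].argmax()
    cs,_=cv2.findContours((l==i).astype(np.uint8),0,2); 
    obs[n]=mask(D[n],cv2.convexHull(np.vstack(cs))[:,0].astype(np.float32)); print(n,st[i])
def cost(p,ns): return sum(np.abs(mask(D[n],hull(D[n],p,RB)).astype(float)-obs[n]).sum() for n in ns)/255
for ns in(["r0"],["r1"],["r0","r1"]):
    best=minimize(cost,[.467,.272,0],args=(ns,),method="Nelder-Mead",options=dict(initial_simplex=np.array([[.467,.272,0],[.475,.272,0],[.467,.28,0],[.467,.272,.08]]),xatol=1e-5))
    print(ns,best.x.round(4),best.fun)
rack=best.x
# bolts
for n in("s0","s1"):
    g=cv2.cvtColor(D[n]["pixels"],cv2.COLOR_BGR2GRAY)
    P=[]
    for u,v in ([(180,94),(210,90),(187,147),(216,142)] if n=="s0" else [(176,77),(207,73),(184,132),(215,129)]):
        u=int(u*1.4);v=int(v*1.4); w=g[v-7:v+8,u-7:u+8].astype(float); t=w-np.median(w); t[t<.4*t.max()]=0
        Y,X=np.mgrid[-7:8,-7:8]; P.append((u+(X*t).sum()/t.sum(),v+(Y*t).sum()/t.sum()))
    W=np.array([ray(D[n],*q,.0135) for q in P])[:,:2]
    a=W[0]+W[1]-W[2]-W[3]; a*=np.sign(a[1])
    print(n,np.round(P,1).tolist(),W.round(4).tolist(),"mean",W.mean(0).round(4),"yaw",np.arctan2(-a[0],a[1]).round(4), "dims",np.linalg.norm(a)/2,np.linalg.norm(W[0]-W[1]))
pickle.dump((rack,),open("rack.pkl","wb"))
# overlays
def crop(n,x0,y0,w,h,k,polys):
    im=cv2.resize(D[n]["pixels"][y0:y0+h,x0:x0+w],None,fx=k,fy=k,interpolation=cv2.INTER_CUBIC)
    for q in polys: cv2.polylines(im,[np.round(((q-[x0,y0]+.5)*k)*16).astype(np.int32)],True,(0,0,255),1,shift=4)
    return cv2.copyMakeBorder(im,0,560-im.shape[0],0,0,cv2.BORDER_CONSTANT)
def cellpoly(n):
    q=place(rack,[0,.06,0])[0]; t=box(.03,.018,.09,.09)[[0,2,6,4]]
    return proj(D[n],place([q[0],q[1],rack[2]],t))
out=[crop(n,240,85,75,180,3,[hull(D[n],rack,RB),cellpoly(n)]) for n in("r0","r1")]+[crop(n,235,40,85,215,2,[]) for n in("s0","s1")]
cv2.imwrite("pics/m3.png",np.hstack(out))
E
python3 fit.py
```

```text
r0 [ 249  108   54  136 4404]
r1 [ 249  119   54  129 3755]
['r0'] [ 0.4672  0.2553 -0.0228] 1412.7882352941176
['r1'] [ 0.469   0.3047 -0.0302] 1571.349019607843
['r0', 'r1'] [ 0.468   0.2756 -0.022 ] 3666.878431372549
s0 [[250.5, 132.0], [294.5, 126.0], [260.2, 205.9], [302.8, 199.9]] [[0.6013, -0.0125], [0.6528, -0.0056], [0.6116, -0.1023], [0.6646, -0.0945]] mean [ 0.6326 -0.0537] yaw 0.1227 dims 0.09002103208130911 0.05191198301520939
s1 [[245.7, 107.9], [290.7, 101.7], [256.3, 184.5], [301.6, 178.7]] [[0.6643, -0.0949], [0.6128, -0.1016], [0.6537, -0.0054], [0.5984, -0.0126]] mean [ 0.6323 -0.0536] yaw 0.1398 dims 0.09015239086686588 0.05196309737056029
```

View pics/m3.png

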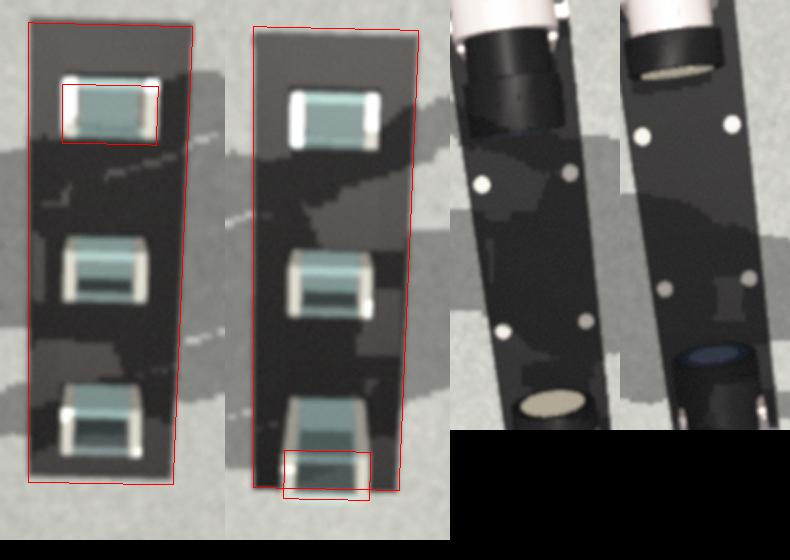

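Bolts agree between the two views to 0.3 mm. The rack mask missed the lit parts, so I'll refit with a higher threshold, check the bolt centre against the barrel fronts, and fit the cup rim.

```bash
sed -i 's/g\[roi\]<85/g[roi]<112/' fit.py; cat >> fit.py <<'E'
a=ray(D["s0"],286.5,241.5,.08);b=ray(D["s1"],282,218,.08); print("light",a,"lens",b,"mid",(a+b)/2,"gap",np.linalg.norm(a-b),"yaw",np.arctan2(-(b-a)[0],(b-a)[1]))
# tall cell top face, clicked corners r0 (crop/3)
for n,q in(("r0",[(62,77),(160,77),(157,141),(63,141)]),):
    W=np.array([ray(D[n],240+u/3-.5,85+v/3-.5,.09) for u,v in q]);print("cell",W.mean(0),np.ptp(W,0))
print("cell from rack",place(rack,[0,.06,0]))
# cup
c=D1["cup"]; g=cv2.cvtColor(c["pixels"],cv2.COLOR_BGR2GRAY); r=g[120:222,295:380]
cs,_=cv2.findContours((r>185).astype(np.uint8),0,1)
for k in sorted(cs,key=len)[-2:]:
    k=cv2.convexHull(k); e=cv2.fitEllipse(k); u,v=e[0][0]+295,e[0][1]+120
    print("cup",e,ray(c,u,v,.07),np.linalg.norm(ray(c,u+e[1][1]/2,v,.07)-ray(c,u-e[1][1]/2,v,.07)))
E
python3 fit.py
```

```text
r0 [ 249   92   55  152 5884]
r1 [ 249   96   55  153 5740]
['r0'] [ 0.4685  0.2763 -0.0275] 214.10196078431372
['r1'] [ 0.4679  0.2785 -0.0243] 186.32549019607842
['r0', 'r1'] [ 0.4681  0.2777 -0.0227] 481.4392156862745
s0 [[250.5, 132.0], [294.5, 126.0], [260.2, 205.9], [302.8, 199.9]] [[0.6013, -0.0125], [0.6528, -0.0056], [0.6116, -0.1023], [0.6646, -0.0945]] mean [ 0.6326 -0.0537] yaw 0.1227 dims 0.09002103208130911 0.05191198301520939
s1 [[245.7, 107.9], [290.7, 101.7], [256.3, 184.5], [301.6, 178.7]] [[0.6643, -0.0949], [0.6128, -0.1016], [0.6537, -0.0054], [0.5984, -0.0126]] mean [ 0.6323 -0.0536] yaw 0.1398 dims 0.09015239086686588 0.05196309737056029
light [ 0.64245665 -0.12345481  0.08      ] lens [0.623283  0.0164592 0.08     ] mid [ 0.63286983 -0.05349781  0.08      ] gap 0.14122166613122775 yaw 0.1361905545074441
cell [0.46968116 0.3371866  0.09      ] [0.03072717 0.01955929 0.        ]
cell from rack [[0.46943958 0.3377336  0.        ]]
cup ((44.00579833984375, 69.47332763671875), (2.656550168991089, 12.800251007080078), 65.18451690673828) [ 0.46062601 -0.20352146  0.07      ] 0.01777035906978223
cup ((49.65182113647461, 66.65182495117188), (91.50878143310547, 151.985595703125), 20.126129150390625) [ 0.4682374  -0.19953662  0.07      ] 0.2104843855045886
```

View pics/m3.png

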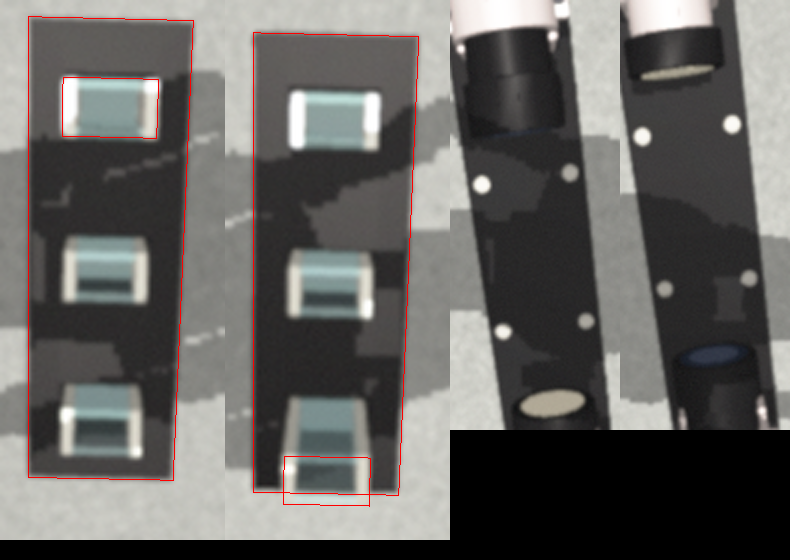

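The rack outline and tall-cell top both match now: cell at (0.4695, 0.337), yaw −0.025. Station is at (0.6327, −0.0536), yaw about 0.134, and the front gap measures 141 mm against the given 140. I'll find the cup rim with Hough, then grasp.

```bash
python3 - <<'E'
from h import *
import pickle
c=pickle.load(open("w.pkl","rb"))["cup"]
g=cv2.cvtColor(c["pixels"],cv2.COLOR_BGR2GRAY)[115:230,280:395]
h=cv2.HoughCircles(cv2.resize(g,None,fx=4,fy=4,interpolation=cv2.INTER_CUBIC),cv2.HOUGH_GRADIENT_ALT,1.5,200,param1=150,param2=.6,minRadius=115,maxRadius=160)
for q in (h[:,0] if h is not None and h.ndim==3 and h.shape[1]==1 else (h[0] if h is not None else [])):
    u,v,r=280+q[0]/4,115+q[1]/4,q[2]/4; print(u,v,r,ray(c,u,v,.07), "R",(ray(c,u+r,v,.07)-ray(c,u,v,.07))[0])
print(ray(c,335,171,.07))
C=np.array([.4695,.337]);o=down(-.025)
bot.goto([*C,.2],o); print(bot.current_clock())
bot.line_to([*C,.055]); print(bot.current_clock(),bot.current_contact_force())
bot.set_gripper(0,15); print(bot.current_clock(),bot.current_opening(),bot.current_grip_force(),bot.current_contact_force(),bot.current_ft_torque())
E
```

```text
334.75 171.625 33.90707 [ 0.45350976 -0.1785405   0.07      ] R 0.046357482529766125
[ 0.45380973 -0.17768041  0.07      ]
15.0667
16.1833 [ 0.85461455 -0.05456462  0.2578403 ]
17.1417 0.3271059509648271 14.996944963932037 [ 0.02031522 -0.51056399 -0.3074015 ] [-0.05568645 -0.10059857 -0.00572333]
```

The opening reads 30.1 mm, so the frosted sides are gripped, with little side force. Cup is at (0.4535, −0.1785), with a rim radius of 46.4 mm against the given 47. Lifting and checking.

```bash
python3 - <<'E'
from h import *
import pickle
p=bot.current_ee_pos();print(p)
bot.line_to([p[0],p[1],.2],max_speed=.12)
w=bot.read_camera("wrist");pickle.dump(w,open("w3.pkl","wb"))
print(bot.current_clock(),bot.current_opening(),bot.current_grip_force(),bot.current_contact_force())
cv2.imwrite("pics/held.png",cv2.resize(w["pixels"][180:380,160:400],None,fx=3,fy=3,interpolation=cv2.INTER_CUBIC))
tcp=np.array(bot.current_ee_pos());print(tcp)
R=Ro.from_rotvec(bot.current_tool_rot()).as_matrix()
for z in(-.035,.045):
  L=np.array([[sx*.009,sy*.015,z] for sx,sy in((-1,-1),(-1,1),(1,1),(1,-1))]); print(z,((proj(w,L@R.T+tcp)-[160,180])*3).round().tolist())
E
```

```text
[0.46947177 0.3370024  0.05495385]
18.55 0.3266391836863716 14.996608346700668 [ 0.37077057 -0.46936903 -0.45261509]
[0.46891406 0.33674584 0.19890264]
-0.035 [[246.0, 406.0], [443.0, 406.0], [446.0, 300.0], [242.0, 300.0]]
0.045 [[279.0, 203.0], [410.0, 203.0], [412.0, 128.0], [277.0, 128.0]]
```

View pics/held.png

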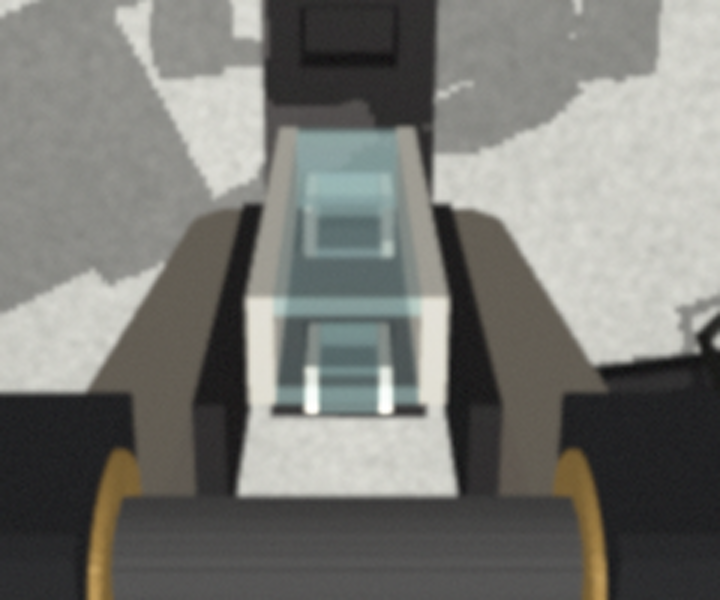

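The held cell matches the model projection within about 2 px at 3× zoom: top edge at row ~297 (300 expected), bottom edge at row 128 (128). It is upright, centred, and gripped only on the frosted sides. Now the dip, then the station.

```bash
python3 - <<'E'
from h import *
st=lambda s:print(s,round(bot.current_clock(),2),np.round(bot.current_ee_pos(),4),round(bot.current_opening(),4),np.round(bot.current_contact_force(),2))
bot.line_to([.4535,-.1785,.2],max_speed=.2); st("over")
bot.line_to([.4535,-.1785,.095],max_speed=.08); st("in")
bot.hold(1.1); st("dip")
bot.line_to([.4535,-.1785,.2],max_speed=.1); st("up")
bot.line_to([.6327,-.0536,.2],rot=down(.134),max_speed=.15); st("over st")
bot.line_to([.6327,-.0536,.101],max_speed=.06); bot.hold(.6); st("beam")
E
```

```text
over 21.27 [ 0.4536 -0.178   0.2   ] 0.325 [-0.8   0.23 -1.02]
in 22.73 [ 0.4539 -0.1788  0.0956] 0.3255 [ 0.29 -0.4   0.01]
dip 23.83 [ 0.4535 -0.1785  0.095 ] 0.3232 [ 0.52  0.32 -0.35]
up 25.03 [ 0.453  -0.1782  0.1992] 0.3231 [ 0.3  -0.13 -0.92]
over st 26.64 [ 0.6324 -0.054   0.2   ] 0.3251 [-1.11  0.2  -0.75]
beam 29.04 [ 0.6327 -0.0536  0.101 ] 0.3276 [ 0.13 -0.02 -0.44]
```

```bash
python3 - <<'E'
from h import *
w=bot.read_camera("wrist");s=bot.read_camera("side")
a=cv2.resize(w["pixels"],None,fx=.75,fy=.75)
b=cv2.resize(s["pixels"][130:270,200:335],None,fx=2.8,fy=2.8,interpolation=cv2.INTER_CUBIC)[:, :375]
h=max(len(a),len(b));pad=lambda i:cv2.copyMakeBorder(i,0,h-len(i),0,0,0)
cv2.imwrite("pics/fin.png",np.hstack([pad(a),pad(b)]))
print(bot.current_clock(),bot.current_tool_rot(),down(.134))
E
```

```text
29.1417 [-2.06774630e+00 -2.36515908e+00 -2.08324519e-05] [2.06773206 2.36518256 0.        ]
```

View pics/fin.png

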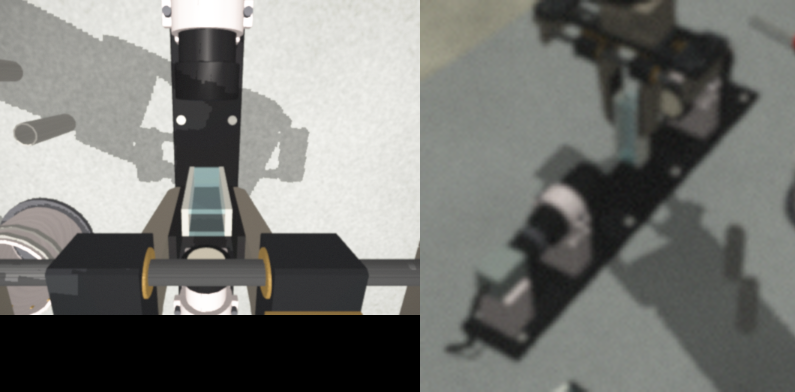

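The cell hangs upright at about (207,200), centred on the plate with edges at columns ~173 and ~242. It is square to the barrels, clear of them, and the tubes are still standing. Handing in.

```bash
python3 -c "
from workcell import bot
print(bot.job_done())"
```

```text
the job is handed in; nothing more can be done
None
```

I took the tall cell by its frosted sides, dipped it about 20 mm into the air cup for 1.1 s, and handed in at about 29 s with it held upright and square in mid-gap, no contact seen.

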